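# Contact temperature check through a screening cover's test hole

## Robot

A 6-joint arm with a two-finger parallel gripper is mounted at the origin on the work surface. World frame = base frame: x ahead of the robot, y to its left, z up, the work surface at z = 0. Lengths are in mm, angles in rad, forces in N, time in s.
With the tool pointing down it reaches from about 350 to 875 mm from the base axis. Payload 4.2 kg.
Tool frame: the origin (TCP) lies at the very end of the fingers, on their centre line; the grasp point (between the pads) lies 19 mm behind it; z points along the fingers, y is the line along which they close (so a half turn about z gives the same grasp; the last joint's range is limited). The gripper opens to 85 mm and grips with 20 to 120 N. Pads are 22 mm wide; open, the fingers measure 114 mm over their backs; the gripper's body (76 mm by 85 mm) begins 54 mm behind the grasp point. The pads swing forward as they close: fully open they stand 13 mm farther back than shut.
Start: joints at [-0.941, 0.385, 0.008, 0, -1.194, -0.259], TCP at [226.49, -582.496, 231.312] pointing down, gripper open.
Joint ranges: [-3.14, 3.14], [-1.21, 2.06], [-1.07, 1.41], [-3.16, 2.05], [-2.99, -0.16], [-3.1, 3.1]. Speed limits (rad/s): [2.79, 2.79, 3.14, 3.14, 3.14, 3.14].

## Interface

Orientations are given as a unit quaternion [x, y, z, w].
In Python, from bench import read_state, get_image, camera_model, job_done gives the robot as it stands.
- The arm moves only by the shell command python3 -m handwheel 'ROWS'. ROWS is JSON, a list of rows, each a list of 7 numbers: the shift along the tool's x, y, z in m, then the turn, a rotation vector about the tool's x, y, z in rad, then the gripper's target within -1 to 1 (fully open at 1, half-way at 0, shut at -1). In form: [[dx, dy, dz, wx, wy, wz, jaw], ...]. A call has 1 to 10 rows; each row is the pose to reach, as a shift and turn from the pose commanded when the call began, along the tool's axes at that moment; what a row does not reach only later rows make up. A row lasts 1/8 s, in which the tool goes at most 62.5 mm and 10.7 degrees, less where a joint would pass 70% of its speed; a pose out of reach is approached as far as the arm can. A call with a gripper value outside its range is refused whole. The fingers move at their own pace and stop on an object; the grip force is fixed at half the most. Time passes only in rows, so rows that repeat a pose let the fingers close. It gives the time, the measured TCP pose, the force, the opening and the grip force at its end, in the units of the state.
- read_state(): the state, without advancing time (a new reading comes with each control period).
- get_image(name): name is "scene" or "top" or "wrist"; returns (picture, depth): 480x640x3 uint8, blue, green, red; 480x640 float32, mm along the optical axis (not along the pixel's ray), 0 where there is no reading.
- camera_model(name): a dict with "K" (3x3 intrinsics, pixels), "rvec" (rotation vector, rad) and "tvec" (3), from world to camera coordinates, as OpenCV has them; the wrist camera has in their place "hand_eye" (4x4, takes a point from camera to tool coordinates, whose origin is the TCP and whose axes are the flange's). Camera axes: x right, y down, z forward; pixel columns grow to the right and rows downward; lengths in mm; the calibration is good to about 2 mm. A picture is of the moment at which its call begins: read the wrist's pose just before it. camera_model takes no time and is no camera call.
- job_done(): hands the job in; it is judged then, once.
The state is a dict: "clock": time; "joints": joint angles; "joint_vel": joint speeds; "joint_efforts": joint torques, N m; "position": TCP position; "ee_rot": TCP orientation; "contact_force": force on the tool from outside, world axes, zero at the start; "wrist_torque": the same for the moment, N m; "gripper_width": finger opening in mm; "grasp_force": force on a finger pad.
Only numpy, scipy, OpenCV 4.12 (cv2) and the standard library are available. Lean on these libraries where they do the work, as an engineer would, in place of code of your own. Each camera call takes 0.05 s, during which the arm holds its last target. There are 200 camera calls.

## Task

Take the pen-shaped contact thermometer out of its stand and put its stem down through the open, ringed test hole in the board's screening cover, until its tip rests on the transistor underneath. Hold it upright and press only lightly, so that the spring-loaded tip is about half-way in, without leaning on the cover; keep it still there for at least two seconds and finish while still holding it on the spot. Leave the other things on the bench alone.

Things in the scene. Friction and masses are not known exactly. Their poses are not given: they have to be found in the camera images.
- thermometer: Cordless contact thermometer, about 85 g, upright in the stand at the start. Beige box-shaped body 24 (its x) x 17 (its y) x 95 mm (its z), dark display near the top of its -y face, 1 mm proud, 68 to 88 mm above the underside. Below: steel stem 5 mm thick (7.6 mm in its first 6 mm), 60 mm long, then the spring tip. Origin: centre of the body's underside; z up along the body, stem along -z.
- tip (a point): End of the thermometer's spring-loaded tip: a 5 mm copper disc on a 3.6 mm plunger, 72 mm below the thermometer's origin on its z axis when not pressed.
- tip_plunger (a joint): How far the spring-loaded tip is pushed in: 0 = fully out, 0.010 m = bottomed. The spring pushes with 1.0 N when the tip just starts to move, 2.25 N half-way (5 mm) and 3.5 N at the end of its travel; beyond that it is rigid.
- stand: Thermometer stand, fixed to the bench, left or right of the board: steel foot 90 x 90 x 12 mm, square black column 46 x 46 mm, its flat top 90 mm above the bench. A vertical 9 mm bore runs down its middle; the thermometer's stem hangs in it and its body stands on the column's top. Origin: centre of the underside, z up.
- board: Unit under test, fixed to the bench: green circuit board 140 mm (its x) by 200 mm (its y) on 10 mm standoffs, with connectors and capacitors up to 34 mm high along its edges. Origin: centre of the underside, on the bench, z up.
- cover: Plain sheet-metal screening cover fixed on the middle of the board, 70 (x) x 130 mm (y), its flat top 38 mm above the bench, 2 mm thick. Three 10 mm round test holes in its top on the line x = 0, at y = -36, 0 and 36 mm: two closed by black plugs 15 mm wide and 2.5 mm high, one open. Same origin and axes as the board.
- ring_mark: Flat white paper ring, 11 to 23 mm in diameter, stuck on the cover round the one open test hole. Origin: centre of the hole at the cover's top surface, 38 mm above the bench, z up. Which of the three holes it is varies.
- spot (a point): The place to touch: on the flat top of the transistor under the open hole, on the hole's axis, 18 mm below the cover's top surface (20 mm above the bench).
- transistors: The three equal power transistors on the board, one centred under each test hole: brass flange and white ceramic lid 14 x 14 mm, lid's flat top 20 mm above the bench. Same origin and axes as the board.
- solder_reel: Bystander: grey solder reel standing on its flange, 52 mm in diameter, 36 mm high, near the robot. Origin: centre of its underside.
- solvent_bottle: Bystander: white solvent bottle 54 mm in diameter, 140 mm high, beyond the work. Origin: centre of its underside.
- screwdriver: Bystander: black-handled screwdriver 180 mm long lying along its x between the stand and the board. Origin: under its middle.
Things that resemble listed ones, but are neither listed nor needed, are in the scene too. What is shaped like the thermometer but yellow is not meant.

How it is judged (in metres and radians):
On the way, in this order (a step that is already met when the one before it is completed fails the run):
1. the thermometer is drawn up out of the stand, its tip clear above the column (height (world z) of tip above 0.092 m and contact force between the fingers and thermometer above 1 N), for 0.1 s.
2. the tip is held on the transistor through the ringed hole, upright, lightly and still, for two seconds (horizontal distance between tip and spot below 0.005 m and distance between tip and spot below 0.006 m and value of joint tip_plunger between 0.0015 and 0.0085 m and contact force between transistors and thermometer between 0.5 and 5 N and contact force between cover and thermometer below 1.5 N and angle between thermometer's own z axis and vertical below 0.1 rad and linear speed of thermometer below 0.01 m/s and contact force between the fingers and thermometer above 1 N), for 1.9 s.
At the end, for the whole second after the job is handed in: The fingers still hold the thermometer, upright within 0.1 rad and still, its tip through the ringed hole and on the transistor within 5 mm of the hole's axis, the spring tip pushed in by 1.5 to 8.5 mm (contact force 0.5 to 5 N), and less than 1.5 N between thermometer and cover (all of step 2); the arm keeps its last pose, push and grip.
It fails at once if the thermometer is rammed on the transistor or the cover (over 15 N) (contact force between any of transistors, cover and thermometer above 15 N).
It fails at once if another thing on the bench is pushed away by more than 20 mm (distance of any of solder_reel, solvent_bottle, screwdriver from where it was at the start of the episode above 0.02 m).
It also fails if it takes over 48 s, if anything falls off the work surface, if the arm or the gripper's body presses on something with over 40 N, if the wrist force passes 120 N, or if a joint passes its speed limit or range.

## Working session

There is one attempt and no reset: what is moved stays moved. The work goes in short steps, Python scripts to look and compute and a shell command to move; the robot and the scene stay as the last step left them, time stands still between calls to the robot, and variables do not carry over. Pictures are saved under pics/ and viewed, at most 10 in all, crops included, and the job is handed in when it is done.

```bash
mkdir -p pics; ls; cat > h.py <<'E'
import numpy as np,cv2
from scipy.spatial.transform import Rotation as R
from bench import read_state,get_image,camera_model,job_done
def pose():
    s=read_state(); return np.array(s["position"],float),R.from_quat(s["ee_rot"]).as_matrix()
def cam(name,p=None,M=None):
    c=camera_model(name);K=np.array(c["K"],float)
    if "hand_eye" in c:
        if p is None:p,M=pose()
        H=np.array(c["hand_eye"],float);Rc=M@H[:3,:3];o=M@H[:3,3]+p
    else:
        Rw=cv2.Rodrigues(np.array(c["rvec"],float))[0];Rc=Rw.T;o=-Rc@np.array(c["tvec"],float).ravel()
    return K,Rc,o
def onplane(C,u,v,z):
    K,Rc,o=C;d=Rc@np.linalg.solve(K,[u,v,1.]);return o+d*(z-o[2])/d[2]
def proj(C,P):
    K,Rc,o=C;q=K@(Rc.T@(np.array(P,float)-o));return q[:2]/q[2]
def pt(C,u,v,d):
    K,Rc,o=C;return o+Rc@(np.linalg.solve(K,[u,v,1.])*d)
E
python3 - <<'E'
from h import *
s=read_state();print(s)
for n in("scene","top"):
    im,d=get_image(n);cv2.imwrite(f"pics/{n}0.png",im);np.save(f"{n}d.npy",d);K,Rc,o=cam(n);print(n,o.round(),Rc.round(2).tolist(),K[0,0])
print(camera_model("wrist"))
E
```

```text
pics
{'clock': 0.0, 'joints': array([-9.41400447e-01,  3.85552720e-01,  6.60317866e-03, -4.86152486e-04,
       -1.19398860e+00, -2.58603429e-01]), 'joint_vel': array([ 0.00094811,  0.00053289,  0.00014319,  0.00092127,  0.00014552,
       -0.00064446]), 'joint_efforts': array([ 6.13780030e-04, -3.92289305e+01,  1.88396412e+01,  4.18592378e+00,
       -4.61705917e-03,  1.13764324e-05]), 'position': array([ 226.27237901, -581.96963909,  230.21693883]), 'ee_rot': array([-1.84247726e-01,  9.82879228e-01,  1.06412015e-03, -2.55991517e-04]), 'contact_force': array([0.50857831, 0.77844432, 0.03265582]), 'wrist_torque': array([0.01151909, 0.02113933, 0.03153503]), 'grasp_force': 0.0, 'gripper_width': 85.41404407050356}
scene [1188.   12.  634.] [[-0.02, 0.67, -0.74], [1.0, 0.01, -0.02], [-0.01, -0.74, -0.67]] 579.8696026784478
top [452.  11. 764.] [[0.01, -0.98, 0.19], [-1.0, -0.02, -0.04], [0.04, -0.19, -0.98]] 509.47153638860914
{'K': array([[364.73192618,   0.        , 316.20000303],
       [  0.        , 364.73192618, 241.02108729],
       [  0.        ,   0.        ,   1.        ]]), 'hand_eye': array([[ 6.05166002e-05, -9.62769046e-01, -2.70325286e-01,
         6.93094891e+01],
       [ 9.99999873e-01,  1.93625855e-04, -4.65736628e-04,
        -9.49841985e-02],
       [ 5.00738774e-04, -2.70325224e-01,  9.62768935e-01,
        -1.44377774e+02],
       [ 0.00000000e+00,  0.00000000e+00,  0.00000000e+00,
         1.00000000e+00]])}
```

View pics/scene0.png

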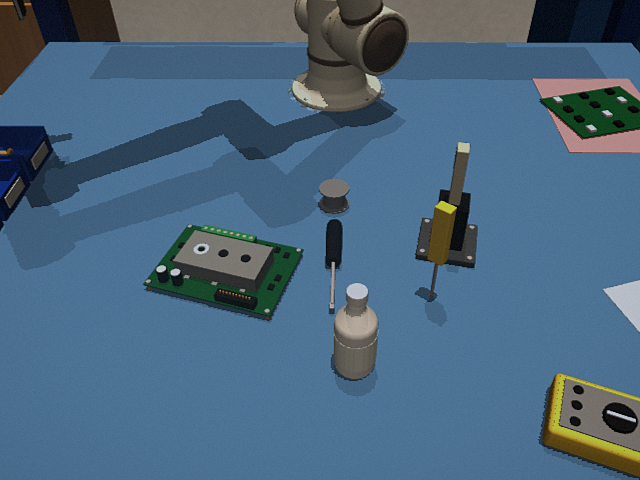

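View pics/top0.png

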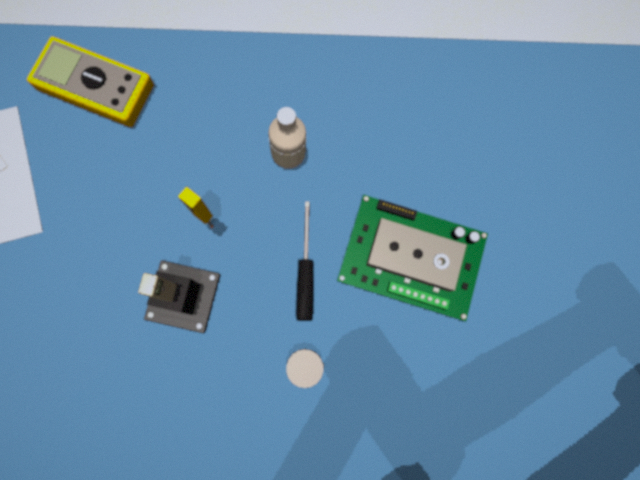

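The candidates for the thermometer are the beige body in the black stand (scene 460,170; top 150,285) and the yellow look-alike standing free (scene 442,235; top 190,197). The description selects the beige one. The white ring is at scene (202,248) and top (441,261), the cover hole towards the -y side. The other two holes are plugged.

```bash
python3 - <<'E'
from h import *
for n in("top","scene"):
    im=cv2.imread(f"pics/{n}0.png");d=np.load(f"{n}d.npy");C=cam(n);K,Rc,o=C
    v,u=np.mgrid[:480,:640];rays=np.stack([(u-K[0,2])/K[0,0],(v-K[1,2])/K[1,1],np.ones_like(u)],-1)
    P=o+(rays*d[...,None])@Rc.T; ok=d>0
    hsv=cv2.cvtColor(im,cv2.COLOR_BGR2HSV)
    def rep(name,m,z=None):
        k,l,s,c=cv2.connectedComponentsWithStats(m.astype(np.uint8))
        for i in range(1,k):
            if s[i,4]<25: continue
            ys,xs=np.where(l==i);Q=np.array([onplane(C,a,b,z) for a,b in zip(xs,ys)]) if z else P[l==i]
            (cx,cy),wh,a=cv2.minAreaRect(Q[:,:2].astype(np.float32))
            print(n,name,c[i].round(),s[i,4],"ctr",round(cx,1),round(cy,1),"wh",np.round(wh,1),"ang",round(a,1),"z",np.median(P[l==i][:,2]).round(1))
    bx=ok&(P[...,0]>250)&(P[...,0]<750)&(abs(P[...,1])<420)
    rep("z>165",bx&(P[...,2]>165)&(P[...,2]<215))
    rep("coltop",bx&(abs(P[...,2]-90)<6)&(hsv[...,2]<60))
    rep("white",bx&(hsv[...,2]>190)&(hsv[...,1]<40),38.)
    rep("cover",bx&(abs(P[...,2]-38)<4))
    rep("green",bx&(abs(hsv[...,0]-60)<15)&(hsv[...,1]>120)&(P[...,2]<25),12.)
    g=(hsv[...,1]<60)&(hsv[...,2]<110)&bx&(abs(P[...,2]-12)<4);rep("foot",g)
    b=bx&(P[...,2]>40)
    rep("tall",b)
E
```

```text
top z>165 [188. 196.] 204 ctr 616.9 144.5 wh [23.4 16.6] ang 52.8 z 166.2
top z>165 [150. 285.] 428 ctr 509.1 180.1 wh [18.4 24. ] ang 78.7 z 183.6
top coltop [174. 292.] 598 ctr 509.2 179.7 wh [44.3 43.5] ang 78.1 z 89.2
top white [286. 115.] 223 ctr 782.9 34.3 wh [25.  26.1] ang 29.9 z 139.2
top white [ 33. 217.] 399 ctr 625.8 397.8 wh [68.5 21.4] ang 16.1 z -0.2
top white [460. 231.] 47 ctr 607.8 -225.7 wh [10.3  9.9] ang 44.5 z 33.8
top white [474. 236.] 46 ctr 601.1 -247.3 wh [ 9.  10.5] ang 1.1 z 33.7
top white [441. 261.] 134 ctr 563.1 -196.3 wh [20.6 20.9] ang 0.9 z 37.5
top white [376. 260.] 28 ctr 563.3 -101.5 wh [ 9.1 14.1] ang 31.6 z 37.6
top white [147. 284.] 223 ctr 523.2 223.2 wh [17.  26.2] ang 78.9 z 184.2
top white [304. 368.] 963 ctr 409.9 -0.2 wh [46.9 45.7] ang 0.6 z 35.3
top cover [288. 158.] 54 ctr 716.9 27.7 wh [14.  47.1] ang 9.9 z 38.5
top cover [417. 254.] 4167 ctr 574.0 -161.6 wh [130.6  71. ] ang 73.6 z 37.4
top cover [191. 304.] 27 ctr 496.1 160.4 wh [ 1.  26.1] ang 78.6 z 38.9
top cover [304. 368.] 957 ctr 410.4 0.4 wh [50.5 50.1] ang 46.4 z 35.5
top gr
[... 1520 characters left out ...]
1.7 12.6] ang 68.6 z 34.7
scene cover [174. 272.] 34 ctr 611.1 -225.4 wh [12.4 12.1] ang 5.8 z 34.7
scene green [232. 277.] 2972 ctr 575.9 -159.8 wh [198.9 140.8] ang 73.2 z 11.6
scene foot [334. 204.] 73 ctr 423.5 0.3 wh [36.6 16.1] ang 82.1 z 11.9
scene foot [424. 237.] 394 ctr 503.7 146.8 wh [17.3 91.8] ang 78.2 z 11.9
scene foot [465. 247.] 605 ctr 517.2 206.1 wh [39.5 90.8] ang 76.9 z 11.9
scene foot [220. 282.] 170 ctr 609.6 -164.2 wh [121.1  16.1] ang 79.5 z 13.6
scene tall [450. 211.] 2754 ctr 559.6 170.5 wh [ 47.1 153.3] ang 76.3 z 118.3
scene tall [223. 253.] 34 ctr 577.3 -160.1 wh [14.5 11.6] ang 24.3 z 40.8
scene tall [356. 309.] 1078 ctr 736.3 32.8 wh [27.7 53.6] ang 0.7 z 110.8
```

```bash
python3 - <<'E'
import cv2
a=cv2.imread("pics/scene0.png")[120:320,370:520];b=cv2.imread("pics/top0.png")[170:345,110:250]
a=cv2.resize(a,(390,520),interpolation=2);b=cv2.resize(b,(400,520),interpolation=2)
cv2.imwrite("pics/crop1.png",cv2.hconcat([a,b]))
E
```

```text
(no output)
```

View pics/crop1.png

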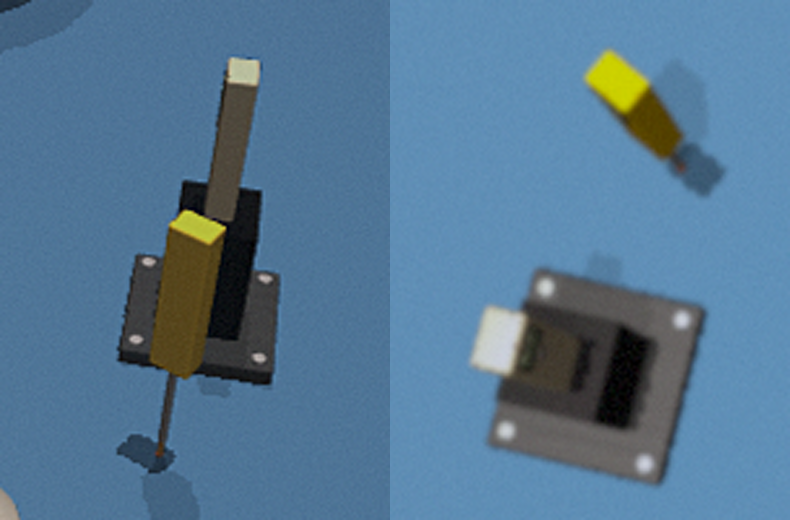

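The crop confirms the choice: the beige body stands on the black column, and the yellow one stands free beside it. The thermometer is at (509,180), with its 24 mm side along about -11°. I'll grip across the 24 mm side, clear of the display.

```bash
cat >> h.py <<'E'
def to(target,yaw_y=None):
    "shift (m) and rotvec in tool axes to the world TCP target, tool down, tool y at yaw_y deg"
    p,M=pose();s=M.T@(np.array(target,float)-p)/1000
    a=np.radians(yaw_y);y=np.array([np.cos(a),np.sin(a),0]);z=np.array([0,0,-1.]);T=np.column_stack([np.cross(y,z),y,z])
    print("p",p.round(1),"shift",s.round(4),"rot",R.from_matrix(M.T@T).as_rotvec().round(4))
E
python3 -m handwheel '[[-0.54,0.608,0,0,0,-1.004,1],[-0.54,0.608,0,0,0,-1.004,1],[-0.54,0.608,0,0,0,-1.004,1],[-0.54,0.608,0,0,0,-1.004,1],[-0.54,0.608,0,0,0,-1.004,1],[-0.54,0.608,0,0,0,-1.004,1],[-0.54,0.608,0,0,0,-1.004,1],[-0.54,0.608,0,0,0,-1.004,1],[-0.54,0.608,0,0,0,-1.004,1],[-0.54,0.608,0,0,0,-1.004,1]]'
python3 -c "
from h import *
to([509,180,231],168.7)"
```

```text
clock: 1.35
position: [444.0, 5.5, 231.4]
ee_rot: [-0.635, 0.773, -0.0, 0.0]
contact_force: [1.0, -1.0, 0.6]
gripper_width: 85.0
grasp_force: 0.0
p [444.    5.5 231.4] shift [-0.1838 -0.0298  0.0004] rot [-0.0002  0.0002  0.0018]
```

```bash
python3 -m handwheel '[[-0.184,-0.03,0,0,0,0,1],[-0.184,-0.03,0,0,0,0,1],[-0.184,-0.03,0,0,0,0,1],[-0.184,-0.03,0,0,0,0,1],[-0.184,-0.03,0,0,0,0,1]]'
python3 - <<'E'
from h import *
p,M=pose();im,d=get_image("wrist");cv2.imwrite("pics/w1.png",im);C=cam("wrist",p,M);K,Rc,o=C
v,u=np.mgrid[:480,:640];P=o+(np.stack([(u-K[0,2])/K[0,0],(v-K[1,2])/K[1,1],np.ones_like(u)],-1)*d[...,None])@Rc.T
m=(d>0)&(abs(P[...,2]-185)<8)
k,l,s,c=cv2.connectedComponentsWithStats(m.astype(np.uint8))
for i in range(1,k):
    if s[i,4]>100:print(c[i].round(),s[i,4],cv2.minAreaRect(P[l==i][:,:2].astype(np.float32)),np.median(P[l==i][:,2]))
to([509,180,231],168.7);print(proj(C,[509,180,185]))
E
```

```text
clock: 1.98
position: [508.7, 177.9, 230.6]
ee_rot: [-0.635, 0.773, 0.0, -0.001]
contact_force: [0.6, -0.1, -1.0]
gripper_width: 85.7
grasp_force: 0.0
[316. 271.] 1439 ((508.4912414550781, 180.4145050048828), (18.149513244628906, 24.08881950378418), 77.39115142822266) 186.55765645428312
p [508.7 177.4 230.9] shift [-0.0027  0.0002 -0.0001] rot [ 0.001  -0.0009  0.0008]
[315.15711446 272.15284447]
```

View pics/w1.png

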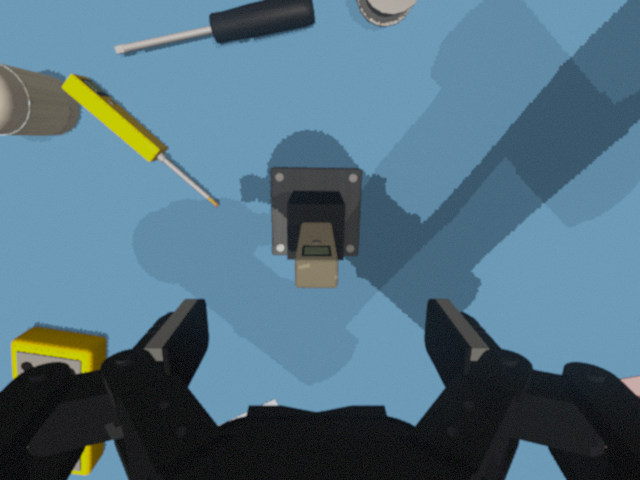

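The wrist view shows the beige body at (316,265), centred between the fingers. The yellow one, around (110,115), is clear of them. Next I descend 106 mm and close.

```bash
python3 -m handwheel '[[-0.0027,0,0.02,0,0,0,1],[-0.0027,0,0.045,0,0,0,1],[-0.0027,0,0.07,0,0,0,1],[-0.0027,0,0.09,0,0,0,1],[-0.0027,0,0.1,0,0,0,1],[-0.0027,0,0.106,0,0,0,1],[-0.0027,0,0.106,0,0,0,0.3]]'
python3 -m handwheel '[[0,0,0,0,0,0,-0.2],[0,0,0,0,0,0,-0.4],[0,0,0,0,0,0,-0.6],[0,0,0,0,0,0,-0.8],[0,0,0,0,0,0,-1],[0,0,0,0,0,0,-1],[0,0,0,0,0,0,-1],[0,0,0,0,0,0,-1]]'
```

```text
clock: 2.9
position: [509.9, 180.5, 125.6]
ee_rot: [-0.634, 0.773, -0.0, 0.0]
contact_force: [1.6, -0.0, 0.3]
gripper_width: 69.7
grasp_force: 0.0
clock: 3.9
position: [510.1, 180.9, 125.9]
ee_rot: [-0.635, 0.773, -0.0, 0.0]
contact_force: [-1.7, 0.1, 5.5]
gripper_width: 23.4
grasp_force: 58.6
```

```bash
python3 -m handwheel '[[0,0,-0.01,0,0,0,-1],[0,0,-0.025,0,0,0,-1],[0,0,-0.045,0,0,0,-1],[0,0,-0.065,0,0,0,-1],[0,0,-0.085,0,0,0,-1],[0,0,-0.1,0,0,0,-1],[0,0,-0.1,0,0,0,-1]]'
python3 - <<'E'
from h import *
to([564,-195.5,225],168.7)
im,d=get_image("wrist");cv2.imwrite("pics/w2.png",im)
E
```

```text
clock: 4.78
position: [510.2, 181.0, 226.7]
ee_rot: [-0.635, 0.773, -0.0, 0.001]
contact_force: [0.1, -0.0, 0.3]
gripper_width: 23.4
grasp_force: 58.9
p [510.2 181.  226.7] shift [ 0.3588 -0.1261  0.0013] rot [-0.002   0.0021  0.0012]
```

View pics/w2.png

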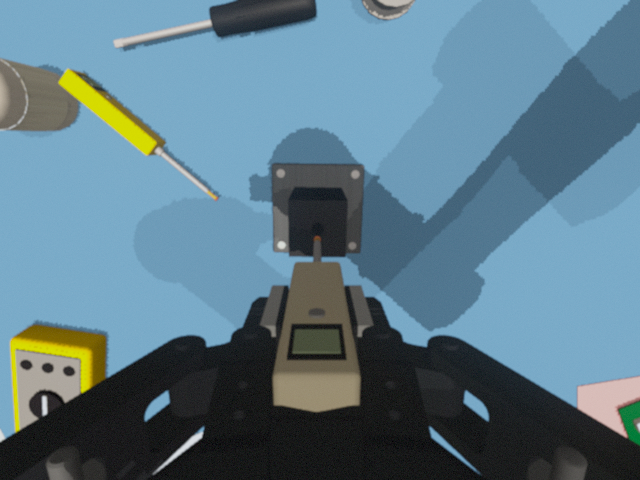

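It is out of the stand and upright in the jaws, with the copper tip visible at (318,237). Now I carry it over to the ring.

```bash
python3 -m handwheel '[[0.02,-0.007,0,0,0,0,-1],[0.06,-0.021,0,0,0,0,-1],[0.105,-0.037,0,0,0,0,-1],[0.15,-0.053,0,0,0,0,-1],[0.195,-0.069,0,0,0,0,-1],[0.24,-0.084,0,0,0,0,-1],[0.285,-0.1,0,0,0,0,-1],[0.325,-0.114,0,0,0,0,-1],[0.35,-0.123,0,0,0,0,-1],[0.359,-0.126,0,0,0,0,-1]]'
python3 -m handwheel '[[0,0,0.03,0,0,0,-1],[0,0,0.05,0,0,0,-1],[0,0,0.06,0,0,0,-1],[0,0,0.06,0,0,0,-1]]'
python3 - <<'E'
from h import *
p,M=pose();im,d=get_image("wrist");cv2.imwrite("pics/w3.png",im);C=cam("wrist",p,M)
cv2.imwrite("pics/w3c.png",cv2.resize(im[130:330,190:450],(780,600),interpolation=2))
print(p,(M[:,2]).round(4))
for q in([564,-195.5,38],[563.1,-196.3,38],[*p[:2],p[2]-107.5]):print(proj(C,q))
E
```

```text
clock: 6.08
position: [562.4, -198.1, 223.9]
ee_rot: [-0.633, 0.774, 0.001, -0.001]
contact_force: [-0.6, -0.2, -1.6]
gripper_width: 23.2
grasp_force: 58.9
clock: 6.58
position: [563.0, -195.7, 164.7]
ee_rot: [-0.635, 0.773, 0.001, -0.001]
contact_force: [-0.5, 0.5, 0.2]
gripper_width: 23.6
grasp_force: 58.9
[ 563.01773912 -195.74862189  164.67207513] [-1.7e-03  1.0e-04 -1.0e+00]
[313.97206698 232.85282953]
[314.91933069 231.63901584]
[315.13023956 238.90740402]
```

View pics/w3c.png

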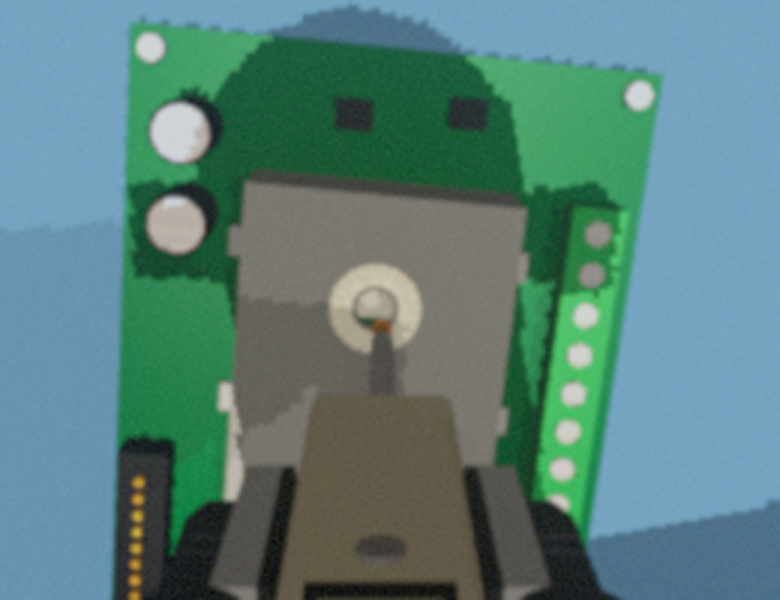

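The close view shows the ring centre at crop (376,308), image pixel (315.3,232.7), with the hole open. The copper tip is just in front of it at crop (382,326), pixel (317.3,238.7). Now I measure tip against ring in this same picture.

```bash
cat > rel.py <<'E'
from h import *
import sys
def rel(img,p,M,tipz):
    C=cam("wrist",p,M);im=cv2.imread(img) if isinstance(img,str) else img
    hsv=cv2.cvtColor(im,cv2.COLOR_BGR2HSV).astype(int)
    win=np.zeros((480,640),bool);win[205:262,290:345]=1
    cop=win&((hsv[...,0]<14)|(hsv[...,0]>172))&(hsv[...,1]>110)&(hsv[...,2]>50)
    ys,xs=np.where(cop);print("copper n",len(xs),xs.mean(),ys.mean(),xs.min(),xs.max(),ys.min(),ys.max())
    wh=win&(hsv[...,2]>140)&(hsv[...,1]<75)
    k,l,s,c=cv2.connectedComponentsWithStats(wh.astype(np.uint8));i=1+s[1:,4].argmax()
    cn=max(cv2.findContours((l==i).astype(np.uint8),0,2)[0],key=cv2.contourArea)
    # ring outline: ray to cover plane, circle by hull
    Q=np.array([onplane(C,a,b,38.)[:2] for a,b in cv2.convexHull(cn)[:,0]],np.float32)
    cc,r=cv2.minEnclosingCircle(Q);A=np.c_[2*Q,np.ones(len(Q))];f=np.linalg.lstsq(A,(Q**2).sum(1),rcond=None)[0]
    print("ring",np.round(cc,1),round(r,1),"fit",f[:2].round(1),np.sqrt(f[2]+f[0]**2+f[1]**2).round(1))
    t=onplane(C,xs.mean(),ys.mean(),tipz)
    print("tip",t.round(1),"tip-TCP",(t-p)[:2].round(1),"need(world)",(f[:2]-t[:2]).round(1),"tool",(M.T@np.r_[f[:2]-t[:2],0]).round(1))
E
python3 - <<'E'
from rel import *
p,M=pose();rel("pics/w3.png",p,M,p[2]-107.0)
E
```

```text
copper n 7 316.85714285714283 237.57142857142858 314 319 237 239
ring [ 564.4 -195.6] 12.3 fit [ 564.2 -195.8] 12.0
tip [ 562.4 -196.8   58.6] tip-TCP [-1.2 -0.9] need(world) [1.8 1. ] tool [-1.3 -1.6 -0. ]
```

```bash
python3 -m handwheel '[[0,-0.0017,0.006,0,0,0,-1],[0,-0.0017,0.012,0,0,0,-1],[0,-0.0017,0.012,0,0,0,-1],[0,-0.0017,0.012,0,0,0,-1]]'
python3 - <<'E'
from rel import *
p,M=pose();im,d=get_image("wrist");s,_=get_image("scene");print(p.round(1),M[:,2].round(4))
rel(im,p,M,p[2]-107.0)
S=cam("scene");u,v=proj(S,[564,-195.5,42]).astype(int)
T,_=get_image("top");Tc=cam("top");a,b=proj(Tc,[564,-195.5,42]).astype(int)
f=lambda i,u,v:cv2.resize(i[v-28:v+28,u-24:u+24],(257,300),interpolation=2)
w=cv2.resize(im[205:265,286:346],(400,400),interpolation=2)
cv2.imwrite("pics/w4.png",cv2.hconcat([w,cv2.copyMakeBorder(f(s,u,v),0,100,0,0,0)]))
E
```

```text
clock: 7.12
position: [565.2, -196.3, 153.4]
ee_rot: [-0.635, 0.773, -0.0, 0.0]
contact_force: [-0.2, 0.7, -0.4]
gripper_width: 23.2
grasp_force: 58.9
[ 565.2 -196.3  153.4] [ 1.e-04 -1.e-04 -1.e+00]
copper n 5 317.0 237.4 315 319 237 238
ring [ 563.4 -195.6] 12.3 fit [ 563.2 -195.8] 11.9
tip [ 563.9 -197.3   46.4] tip-TCP [-1.4 -1. ] need(world) [-0.6  1.5] tool [-1.3  0.9 -0. ]
```

View pics/w4.png

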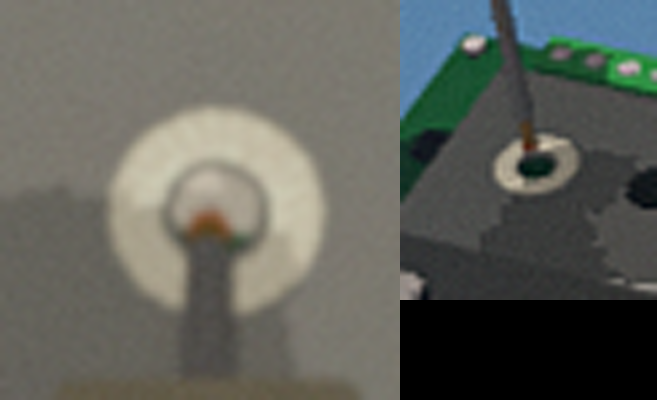

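The ring centre is at crop (218,211) and the copper tip at crop (210,222), about 0.9 mm to the left along tool y. Front to back it fits once the visible rim is allowed for. The scene inset agrees. I shift 1 mm in tool y and enter the hole slowly.

```bash
python3 -m handwheel '[[0,0.001,0,0,0,0,-1],[0,0.001,0.002,0,0,0,-1],[0,0.001,0.004,0,0,0,-1],[0,0.001,0.006,0,0,0,-1],[0,0.001,0.008,0,0,0,-1],[0,0.001,0.01,0,0,0,-1],[0,0.001,0.012,0,0,0,-1],[0,0.001,0.014,0,0,0,-1],[0,0.001,0.014,0,0,0,-1]]'
python3 - <<'E'
from rel import *
p,M=pose();im,d=get_image("wrist");s,_=get_image("scene");print(p.round(1),M[:,2].round(4));print(read_state()["contact_force"],read_state()["wrist_torque"])
S=cam("scene");u,v=proj(S,[564,-195.5,42]).astype(int)
f=lambda i,u,v:cv2.resize(i[v-28:v+28,u-24:u+24],(343,400),interpolation=2)
w=cv2.resize(im[205:265,286:346],(400,400),interpolation=2)
cv2.imwrite("pics/w5.png",cv2.hconcat([w,f(s,u,v)]))
E
```

```text
clock: 8.4
position: [564.0, -196.1, 139.1]
ee_rot: [-0.635, 0.773, 0.0, -0.0]
contact_force: [-0.1, 0.2, -0.4]
gripper_width: 23.2
grasp_force: 58.9
[ 564.  -196.1  139.1] [-4.e-04  1.e-04 -1.e+00]
[ 0.60545875  0.08261962 -0.43509961] [-0.04307829  0.0137197   0.01668103]
```

View pics/w5.png

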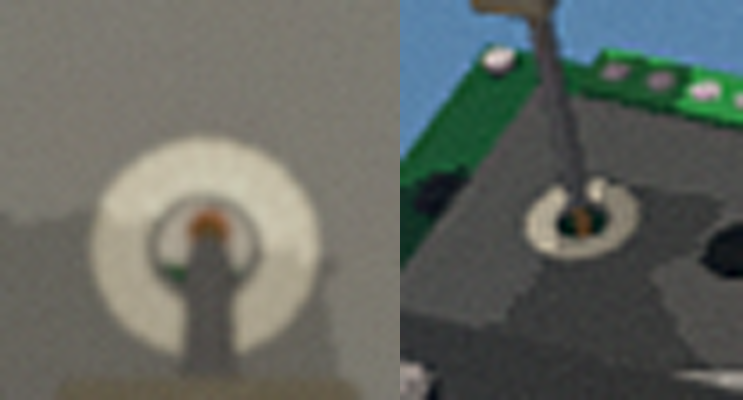

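The tip is inside the hole with no side force. The ring centre is at crop (206,250) and the stem at column 210, so it is centred. In the scene inset it is centred as well. Now down to the spot.

```bash
python3 -m handwheel '[[0,0,0.002,0,0,0,-1],[0,0,0.004,0,0,0,-1],[0,0,0.006,0,0,0,-1],[0,0,0.008,0,0,0,-1],[0,0,0.009,0,0,0,-1],[0,0,0.009,0,0,0,-1],[0,0,0.009,0,0,0,-1]]'
python3 -m handwheel '[[0,0,0.001,0,0,0,-1],[0,0,0.002,0,0,0,-1],[0,0,0.003,0,0,0,-1],[0,0,0.004,0,0,0,-1],[0,0,0.005,0,0,0,-1],[0,0,0.006,0,0,0,-1],[0,0,0.007,0,0,0,-1],[0,0,0.008,0,0,0,-1],[0,0,0.008,0,0,0,-1],[0,0,0.008,0,0,0,-1]]'
python3 - <<'E'
from h import *
F=[];Z=[]
for i in range(8):
    s=read_state();F.append(s["contact_force"]);Z.append(s["position"]);get_image("wrist")
print(np.mean(F,0).round(2),np.std(F,0).round(2),np.mean(Z,0).round(2))
E
```

```text
clock: 9.38
position: [564.2, -196.1, 130.4]
ee_rot: [-0.635, 0.773, -0.0, 0.0]
contact_force: [-0.1, 1.4, -1.1]
gripper_width: 23.2
grasp_force: 58.9
clock: 10.62
position: [564.2, -196.1, 122.4]
ee_rot: [-0.635, 0.773, -0.0, 0.0]
contact_force: [-0.8, -0.2, 2.2]
gripper_width: 23.3
grasp_force: 59.2
[-0.96  0.19  2.09] [0.81 0.4  0.3 ] [ 564.16 -196.1   122.38]
```

```bash
python3 -m handwheel '[[0,0,-0.0004,0,0,0,-1],[0,0,-0.0008,0,0,0,-1],[0,0,-0.001,0,0,0,-1],[0,0,-0.001,0,0,0,-1],[0,0,-0.001,0,0,0,-1],[0,0,-0.001,0,0,0,-1],[0,0,-0.001,0,0,0,-1],[0,0,-0.001,0,0,0,-1],[0,0,-0.001,0,0,0,-1],[0,0,-0.001,0,0,0,-1]]'
python3 -m handwheel '[[0,0,0,0,0,0,-1],[0,0,0,0,0,0,-1],[0,0,0,0,0,0,-1],[0,0,0,0,0,0,-1],[0,0,0,0,0,0,-1],[0,0,0,0,0,0,-1],[0,0,0,0,0,0,-1],[0,0,0,0,0,0,-1],[0,0,0,0,0,0,-1],[0,0,0,0,0,0,-1]]'
python3 - <<'E'
from h import *
F=[];Z=[]
for i in range(10):
    s=read_state();F.append(np.r_[s["contact_force"],s["wrist_torque"]]);Z.append(s["position"]);im,_=get_image("wrist")
print(np.mean(F,0).round(2),np.std(F,0).round(2),np.mean(Z,0).round(2),s["clock"])
s,_=get_image("scene")
S=cam("scene");u,v=proj(S,[564,-195.5,42]).astype(int)
f=lambda i,u,v:cv2.resize(i[v-28:v+28,u-24:u+24],(343,400),interpolation=2)
w=cv2.resize(im[205:285,276:356],(400,400),interpolation=2)
cv2.imwrite("pics/w6.png",cv2.hconcat([w,f(s,u,v)]))
E
```

```text
clock: 12.28
position: [564.2, -196.1, 123.3]
ee_rot: [-0.635, 0.773, -0.0, 0.0]
contact_force: [-0.9, 0.4, 0.8]
gripper_width: 23.4
grasp_force: 59.2
clock: 13.52
position: [564.1, -196.1, 123.3]
ee_rot: [-0.635, 0.773, 0.0, 0.0]
contact_force: [0.2, 0.6, 1.0]
gripper_width: 23.2
grasp_force: 59.2
[-0.39  0.26  1.41  0.02  0.12 -0.  ] [0.49 0.3  0.33 0.03 0.03 0.03] [ 564.15 -196.08  123.32] 13.975
```

View pics/w6.png

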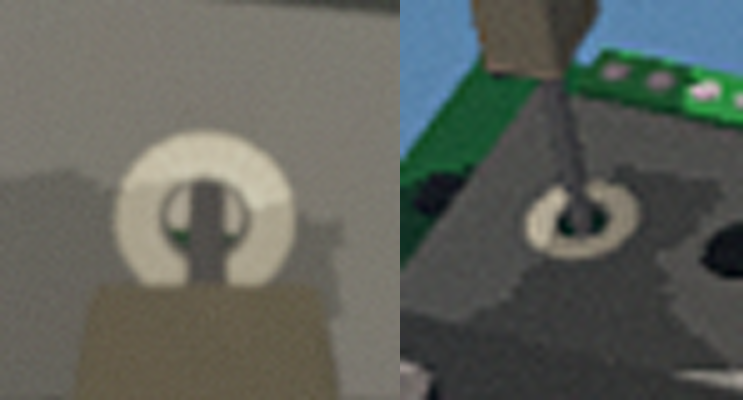

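The stem stands in the middle of the ring in both views: wrist crop column 207 against ring centre 205, scene crop 582 against 582. The vertical force of about 1.4 N plus the 0.8 N weight puts the spring near half-way. It has been still for 2.5 s.

```bash
python3 -m handwheel '[[0,0,0,0,0,0,-1],[0,0,0,0,0,0,-1],[0,0,0,0,0,0,-1],[0,0,0,0,0,0,-1]]' && python3 -c "
from bench import job_done;print(job_done())"
```

```text
clock: 14.58
position: [564.1, -196.1, 123.3]
ee_rot: [-0.635, 0.773, 0.0, 0.0]
contact_force: [-0.4, -0.1, 1.1]
gripper_width: 23.3
grasp_force: 59.2
the job is handed in; nothing more can be done
None
```

I handed the job in at 14.6 s, with the beige thermometer gripped upright in the ringed hole, its tip on the transistor at about 2.2 N (spring near half-way, judged from force and height), and still for about 3 s; no verdict was returned.

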